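# Make up two consolidation cells with their soil rings and pressure caps

## Task

Make up two of the three consolidation cells: seat each soil-packed ring down in the well that is cut for its size (small ring in the small cell, large ring in the middle cell; the largest cell stays empty), then set each ring's own brass pressure cap, small on small and large on large, flat and centred on its soil with the boss upward. The specimens are undisturbed soil, so keep the rings upright and set them down instead of dropping them, and leave the stopwatch, the beaker and the marker pen where they are.

Things in the scene. Friction and masses are not known exactly. Their poses are not given: they have to be found in the camera images.
- small_ring: the small soil specimen: light grey steel ring packed full of dark brown soil, solid, 49 mm outside diameter, 28 mm high. Origin: centre of its underside; z up along its axis. About 0.2 kg. Grasp it round the outside.
- large_ring: the large soil specimen: brown-grey steel ring packed full of dark brown soil, solid, 62 mm outside diameter, 35 mm high. Origin: centre of its underside; z up along its axis. About 0.3 kg. Grasp it round the outside.
- small_cap: the small pressure cap, belongs on the small soil ring: brass perforated plate 40 mm in diameter and 8 mm thick, with a round grip boss 18 mm in diameter in its centre that rises from 8 to 24 mm, and a steel ball on top (to 29 mm). Origin: centre of its underside; z up. About 0.09 kg. Grasp it by the boss.
- large_cap: the large pressure cap, belongs on the large soil ring: like the small one, plate 52 mm in diameter and 8 mm thick, boss 18 mm in diameter from 8 to 24 mm, steel ball on top (to 29 mm). Origin: centre of its underside; z up. About 0.14 kg. Grasp it by the boss.
- small_cell: fixed open base of a consolidation cell: round aluminium dish 96 mm across, 16 mm high, drain cock at +x on its side. A brass collar (4 mm wall, top at 14 mm) surrounds a round well 58 mm wide; its floor is a pale stone 49 mm across, top 8 mm above the worktop. Made for the 49 mm ring (4.5 mm play all round); the 62 mm ring does not go in. Origin: centre of the underside; z up.
- middle_cell: fixed open base of a consolidation cell: round aluminium dish 109 mm across, 16 mm high, drain cock at +x on its side. A brass collar (4 mm wall, top at 14 mm) surrounds a round well 71 mm wide; its floor is a pale stone 62 mm across, top 8 mm above the worktop. Made for the 62 mm ring (4.5 mm play all round). Origin: centre of the underside; z up.
- large_cell: fixed open base of a consolidation cell: round aluminium dish 122 mm across, 16 mm high, drain cock at +x on its side. A brass collar (4 mm wall, top at 14 mm) surrounds a round well 84 mm wide; its floor is a pale stone 75 mm across, top 8 mm above the worktop. Made for a 75 mm ring that is not here: it stays empty. Origin: centre of the underside; z up.
- stopwatch: bystander: black and yellow stopwatch, 71x60x18 mm, lying flat; origin under its middle
- beaker: bystander: clear glass beaker, 69 mm across, 88 mm high; origin: centre of its underside
- marker: bystander: black and white marker pen, 135 mm long, 17 mm thick, lying along its own y axis; origin under its middle

How it is judged:
By the outcome, as a careful person would: the job done as asked, in the order asked, and still so for the second after the job is handed in, with the robot touching nothing.
It also fails if it takes over 99 s, if anything falls off the work surface, if the arm or the gripper's body presses on something with over 40 N, if the wrist force passes 120 N, or if a joint passes its speed limit or range.

## Robot

A 6-joint arm with a two-finger parallel gripper is mounted at the origin on a cart in front of the work surface, level with it; the furniture and walls round the work are solid. World frame = base frame: x ahead of the robot, y to its left, z up, the work surface at z = 0. Lengths are in m, angles in degrees, forces in N, time in s.
With the tool pointing down it reaches from about 0.375 to 0.9 m from the base axis. Payload 3.1 kg.
Tool frame: the origin (TCP) lies on the centre line of the jaws, within the pads' length; the fingertips stand 8 mm ahead of it and the grasp point (between the pads) lies 11 mm behind it; z points along the fingers, y is the line along which they close (so a half turn about z gives the same grasp; the last joint's range is limited). The gripper opens to 87 mm and grips with 3 to 60 N. Pads are 19 mm wide; open, the fingers measure 117 mm over their backs; the gripper's body (75 mm by 190 mm) begins 51 mm behind the grasp point.
Start: joints at [55.663, 30.224, 82.088, -0, 67.689, -10.227], TCP at [0.255, 0.57, 0.231] pointing down, gripper open.
Joint ranges: [-176.69, 176.69], [-43.24, 126.21], [12.49, 139.97], [-82, 262], [0, 151.66], [-163.58, 163.58]. Speed limits (degrees/s): [159.86, 159.86, 180, 180, 180, 180].

## Interface

Orientations are given as a 3x3 rotation matrix whose columns are the frame's x, y, z axes.
In Python, from rig import * gives the robot as it stands.
- The arm moves only by the tool step_arm, never from a script. Its argument "targets" is a list of rows, each a list of 5 numbers: the opening, from -1 (shut) to 1 (fully open), then the shift along the world's x, y, z normalised to -1 to 1, where 1 is 0.25 m, then the turn about the world's z normalised to -1 to 1, where 1 is 180 degrees. In form: [[fingers, x, y, z, turn], ...]. A call has 1 to 20 rows; each row is the pose to reach, as a shift and turn from the pose commanded when the call began, turning the shorter way round; what a row does not reach only later rows make up. A row lasts 1/10 s, in which the tool goes at most 50 mm and 8.59 degrees, less where a joint would pass 70% of its speed; a pose out of reach is approached as far as the arm can. A call with a number of a shift or a turn outside -1 to 1 is refused whole. A call with a gripper value outside its range is refused whole. The fingers move at their own pace and stop on an object; the grip force is fixed at half the most. Time passes only in rows, so rows that repeat a pose let the fingers close. It gives the time, the measured TCP pose, the force, the opening and the grip force at its end, in the units of the state.
- read_state(): the state, without advancing time (a new reading comes with each control period).
- capture(name): name is "scene" or "top" or "wrist"; returns a dict with "color" (480x640x3 uint8, red, green, blue), "mtx" (3x3 intrinsics, pixels), "k1" (the pictures are not rectified: a ray, as slopes to the right and down, at radius r is drawn at 1 + k1 r^2 times it, then the intrinsics apply), "pose" (4x4, takes a point from camera to world coordinates). Camera axes: x right, y down, z forward; pixel columns grow to the right and rows downward; lengths in m; the calibration is good to about 2 mm. A picture is of the moment at which its call begins. There is no depth.
- hand_in(): hands the job in; it is judged then, once.
The state is a dict: "time_s": time; "joint_positions": joint angles; "qvel": joint speeds; "tau": joint torques, N m; "position": TCP position; "tcp_rot": TCP orientation; "force": force on the tool from outside, world axes, zero at the start; "moment": the same for the moment, N m; "opening": opening from 0.0 (shut) to 1.0 (fully open); "grasp_force": force on a finger pad.
Only numpy, scipy, OpenCV 4.12 (cv2) and the standard library are available. Lean on these libraries where they do the work, as an engineer would, in place of code of your own. Each camera call takes 0.05 s, during which the arm holds its last target. There are 200 camera calls.

## Working session

There is one attempt and no reset: what is moved stays moved. The work goes in short steps, Python scripts to look and compute and a tool call to move; the robot and the scene stay as the last step left them, time stands still between calls to the robot, and variables do not carry over. Pictures are saved under pics/ and viewed, at most 14 in all, crops included, and the job is handed in when it is done.

Besides the shell and the picture viewer there is one more tool, called after ">>>" by a JSON object that holds its "api" and its "payload". step_arm: Moves the arm, as the interface text tells. Scaled input: -1 to 1 covers 0.25 m each way for a shift and 180 degrees each way for a turn. Its arguments: {"type":"object","properties":{"targets":{"type":"array","items":{"type":"array","items":{"type":"number"}}}},"required":["targets"]}

```bash
mkdir -p pics; ls
cat > h.py <<'E'
from rig import *
import numpy as np, cv2
def cap(n,f=None):
    c=capture(n)
    if f: cv2.imwrite('pics/'+f,cv2.cvtColor(c['color'],cv2.COLOR_RGB2BGR))
    return c
def ray(c,u,v):
    K=c['mtx']; d=np.array([(u-K[0,2])/K[0,0],(v-K[1,2])/K[1,1]])
    s=d.copy()
    for _ in range(20): s=d/(1+c['k1']*(s@s))
    P=np.array(c['pose']); return P[:3,3],P[:3,:3]@np.r_[s,1]
def onz(c,u,v,z):
    o,d=ray(c,u,v); return o+d*(z-o[2])/d[2]
def proj(c,p):
    P=np.array(c['pose']); q=P[:3,:3].T@(np.array(p)-P[:3,3]); s=q[:2]/q[2]; s=s*(1+c['k1']*(s@s)); K=c['mtx']
    return np.array([K[0,0]*s[0]+K[0,2],K[1,1]*s[1]+K[1,2]])
E
python3 - <<'E'
from h import *
for n in('scene','top','wrist'):
    c=cap(n,n+'0.png');print(n,np.round(c['mtx'],1).tolist(),c['k1'],np.round(c['pose'],3).tolist())
s=read_state();print(s['position'],s['tcp_rot'],s['time_s'])
E
```

```text
pics
scene [[488.9, 0.0, 321.4], [0.0, 488.9, 237.5], [0.0, 0.0, 1.0]] -0.009328757604988571 [[0.657, -0.558, 0.508, 0.021], [-0.754, -0.472, 0.457, -0.425], [-0.015, -0.683, -0.73, 0.837], [0.0, 0.0, 0.0, 1.0]]
top [[540.4, 0.0, 317.3], [0.0, 540.4, 228.3], [0.0, 0.0, 1.0]] 0.028645559665944943 [[-0.017, -0.997, 0.079, 0.467], [-0.999, 0.015, -0.03, 0.083], [0.028, -0.079, -0.996, 1.219], [0.0, 0.0, 0.0, 1.0]]
wrist [[397.6, 0.0, 315.4], [0.0, 397.6, 238.4], [0.0, 0.0, 1.0]] 0.004641019367966266 [[0.408, 0.874, 0.264, 0.182], [0.913, -0.39, -0.121, 0.603], [-0.003, 0.29, -0.957, 0.383], [0.0, 0.0, 0.0, 1.0]]
[0.25496556 0.57004127 0.22980797] [[-9.12753508e-01  4.08509678e-01 -9.36380441e-04]
 [ 4.08510635e-01  9.12752578e-01 -1.33863576e-03]
 [ 3.07837998e-04 -1.60436586e-03 -9.99998666e-01]] 0.15
```

View pics/top0.png

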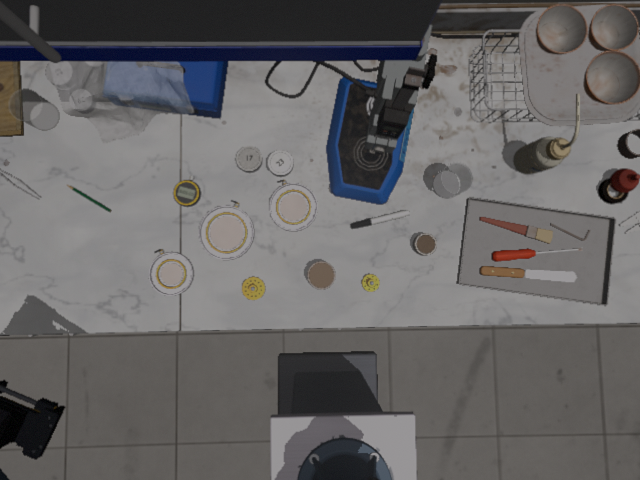

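View pics/scene0.png

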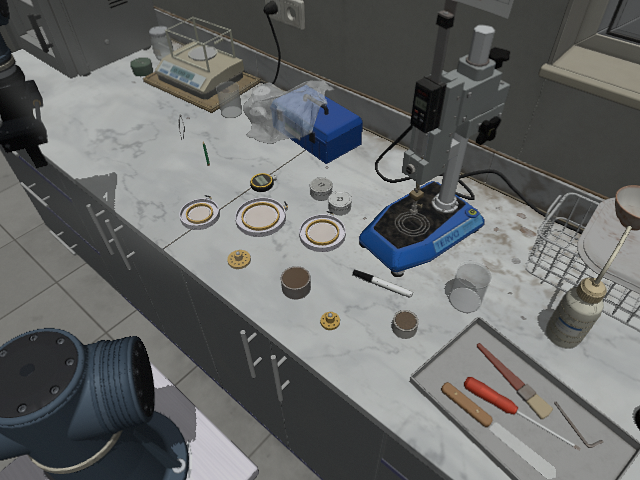

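The top view shows the large ring at (320,274), small ring (425,243), large cap (253,288), small cap (371,282), small cell (172,272), largest cell (227,231) and middle cell (293,207). The scene view agrees.

```bash
cat > m1.py <<'E'
from h import *
T=cap('top');S=cap('scene')
def meas(c,u,v,z,kind,r=34):
    im=c['color'];h=cv2.cvtColor(im,cv2.COLOR_RGB2HSV)
    if kind=='brass': m=(h[...,1]>110)&(h[...,0]>10)&(h[...,0]<35)&(h[...,2]>60)
    if kind=='soil': m=(h[...,1]>55)&(h[...,0]<20)&(h[...,2]<190)
    m=m.astype(np.uint8);k=np.zeros_like(m);cv2.circle(k,(u,v),r,1,-1);m&=k
    cs,_=cv2.findContours(m,cv2.RETR_EXTERNAL,cv2.CHAIN_APPROX_NONE)
    cc=max(cs,key=cv2.contourArea);hull=cv2.convexHull(cc)
    pts=np.array([onz(c,x,y,z)[:2] for x,y in hull[:,0].astype(float)],np.float32)
    e=cv2.fitEllipse(pts*1000)
    return np.round(e[0],1),np.round(e[1],1)
for n,tu,su,z,k in [('Lring',(320,274),(296,281),.035,'soil'),('Sring',(425,243),(405,321),.028,'soil'),('Lcap',(253,288),(239,259),.008,'brass'),('Scap',(371,282),(330,321),.008,'brass'),('Scell',(172,272),(200,213),.014,'brass'),('Mcell',(293,207),(322,232),.014,'brass')]:
    print(n,*meas(T,*tu,z,k,20 if 'ring' in n else 22 if 'cap' in n else 24),*meas(S,*su,z,k,22 if 'ring' in n else 22 if 'cap' in n else 27))
a=cv2.resize(T['color'][190:310,150:450],None,fx=2.6,fy=2.6,interpolation=2)
b=cv2.resize(S['color'][180:345,175:435],None,fx=1.6,fy=1.6,interpolation=2)
o=np.zeros((600,780,3),np.uint8);o[:312,:780]=a;o[330:330+264,:416]=b
cv2.imwrite('pics/c1.png',o[...,::-1])
E
python3 m1.py
```

```text
Lring [459.2  41.7] [52.3 53.2] [457.9  43.6] [53.4 54. ]
Sring [ 524.  -191.7] [37.9 38.2] [ 523.5 -189. ] [38.4 39.6]
Lcap [432.8 192.4] [49.2 49.3] [430.3 193.8] [49.2 49.9]
Scap [440.3 -68.7] [36.7 37. ] [437.4 -68.6] [38.3 41.8]
Scell [467.9 371.7] [63.3 63.8] [464.3 372.1] [62.8 69. ]
Mcell [620.5  99.5] [59.3 69.9] [608.9 101.6] [77.  82.4]
```

View pics/c1.png

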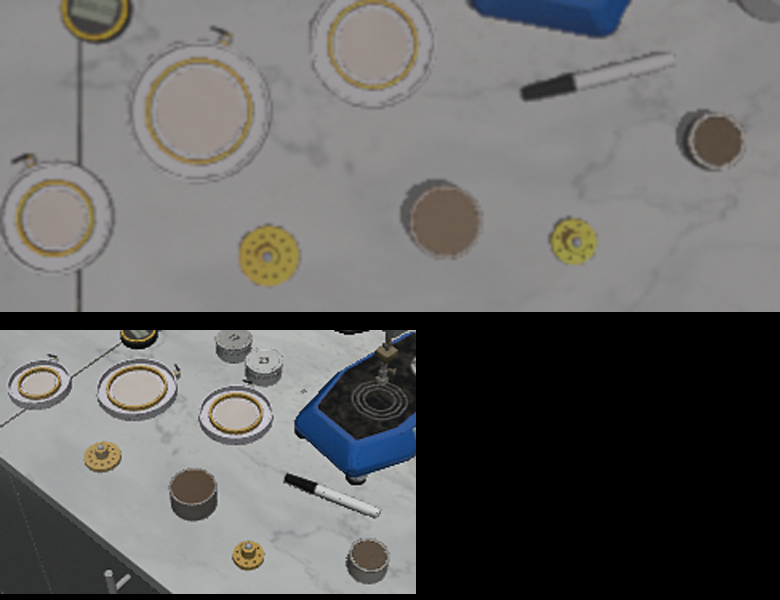

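>>> {"api": "step_arm", "payload": {"targets": [[0.6,0.1,-0.2,0,0.05],[0.6,0.2,-0.4,0,0.09],[0.6,0.3,-0.6,0,0.134],[0.6,0.37,-0.8,0,0.134],[0.6,0.4,-1,0,0.134],[0.6,0.4,-1,0,0.134]]}}

```text
time_s: 0.85
position: [0.3553, 0.317, 0.2304]
tcp_rot: [[-1.0, 0.002, -0.001], [0.002, 1.0, -0.002], [0.001, -0.002, -1.0]]
force: [-0.1, 0.5, 0.1]
opening: 0.803
grasp_force: 0.0
```

>>> {"api": "step_arm", "payload": {"targets": [[0.6,0.08,-0.2,0,0],[0.6,0.16,-0.4,0,0],[0.6,0.24,-0.6,0,0],[0.6,0.32,-0.8,0,0],[0.6,0.4,-1,0,0],[0.6,0.4,-1,0,0]]}}

```text
time_s: 1.45
position: [0.4575, 0.0666, 0.2309]
tcp_rot: [[-1.0, 0.004, 0.003], [0.004, 1.0, -0.001], [-0.003, -0.001, -1.0]]
force: [0.3, 0.3, 0.1]
opening: 0.801
grasp_force: 0.0
```

>>> {"api": "step_arm", "payload": {"targets": [[0.6,0.06,-0.2,0,0],[0.6,0.12,-0.4,0,0],[0.6,0.17,-0.6,0,0],[0.6,0.22,-0.8,0,0],[0.6,0.27,-1,0,0],[0.6,0.27,-1,0,0],[0.6,0.27,-1,0,0],[0.6,0.27,-1,0,0]]}}

```text
time_s: 2.25
position: [0.5219, -0.1783, 0.2302]
tcp_rot: [[-1.0, -0.0, -0.002], [-0.0, 1.0, 0.002], [0.002, 0.002, -1.0]]
force: [-0.8, -0.1, -1.0]
opening: 0.805
grasp_force: 0.0
```

```bash
cat > w.py <<'E'
from h import *
import sys
# usage: w.py kind z x y r_m : measure round blob near world (x,y) at height z with wrist camera
def wm(c,kind,z,x,y,r):
    u,v=proj(c,(x,y,z)); u2,_=proj(c,(x,y+r,z)); rp=int(np.hypot(*(proj(c,(x,y+r,z))-[u,v])))
    h=cv2.cvtColor(c['color'],cv2.COLOR_RGB2HSV)
    m=(h[...,1]>110)&(h[...,0]>10)&(h[...,0]<35)&(h[...,2]>60) if kind=='brass' else (h[...,1]>55)&(h[...,0]<20)&(h[...,2]<190)
    m=m.astype(np.uint8);k=np.zeros_like(m);cv2.circle(k,(int(u),int(v)),rp,1,-1);m&=k
    cs,_=cv2.findContours(m,cv2.RETR_EXTERNAL,cv2.CHAIN_APPROX_NONE)
    hull=cv2.convexHull(max(cs,key=cv2.contourArea))
    pts=np.array([onz(c,a,b,z)[:2] for a,b in hull[:,0].astype(float)],np.float32)
    e=cv2.fitEllipse(pts*1000); return np.round(e[0],1),np.round(e[1],1)
if __name__=='__main__':
    c=cap(sys.argv[7] if len(sys.argv)>7 else 'wrist',sys.argv[6]); print(*wm(c,sys.argv[1],*map(float,sys.argv[2:6])))
    print(np.round(read_state()['position'],4))
E
python3 w.py soil .028 .523 -.19 .035 w1.png
```

```text
[ 523.1 -190.6] [40.3 40.5]
[ 0.5218 -0.1777  0.2303]
```

View pics/w1.png

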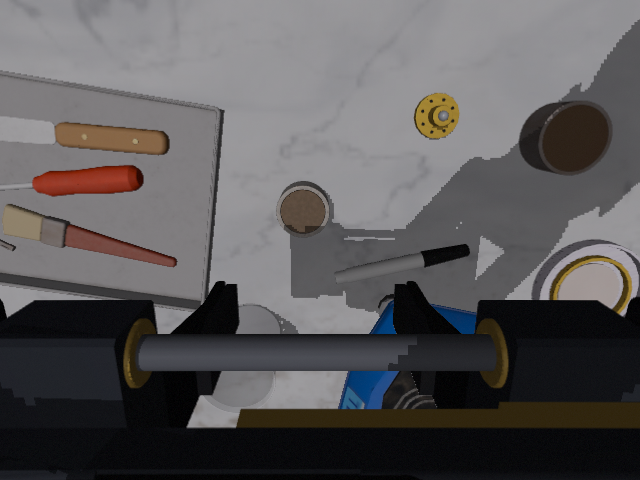

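The wrist view shows the small ring at (303,210), clear of marker, beaker and tray. Three views agree on (0.523, -0.190).

>>> {"api": "step_arm", "payload": {"targets": [[0.6,0.004,-0.048,-0.2,0],[0.6,0.004,-0.048,-0.4,0],[0.6,0.004,-0.048,-0.6,0],[0.6,0.004,-0.048,-0.6,0],[0.6,0.004,-0.048,-0.6,0],[0.6,0.004,-0.048,-0.6,0]]}}

```text
time_s: 2.9
position: [0.5256, -0.1917, 0.0834]
tcp_rot: [[-1.0, -0.002, 0.004], [-0.002, 1.0, -0.003], [-0.004, -0.003, -1.0]]
force: [0.5, -0.8, 0.5]
opening: 0.799
grasp_force: 0.0
```

```bash
python3 w.py soil .028 .523 -.19 .035 w2.png; python3 -c "
from rig import *
print(read_state())"
```

```text
[ 522.7 -190.3] [40.5 40.6]
[ 0.5259 -0.1921  0.0839]
{'time_s': 2.95, 'joint_positions': array([-3.14997688e+01,  3.72750787e+01,  9.86237695e+01,  9.37569491e-04,
        4.37258416e+01, -1.21573243e+02]), 'qvel': array([-0.38768362, -0.48624511, -0.00276887, -0.10323247, -0.22643621,
       -0.01334316]), 'tau': array([ 5.19257993e-02, -4.09915781e+01, -1.01578215e+01, -4.59214789e-02,
        6.70760195e-02,  9.44046224e-04]), 'position': array([ 0.52586422, -0.19205959,  0.08394784]), 'tcp_rot': array([[-0.99998358, -0.00126101,  0.00559102],
       [-0.00128011,  0.99999336, -0.00341288],
       [-0.00558668, -0.00341998, -0.99997855]]), 'force': array([ 0.1683211 , -0.59794791,  0.50713667]), 'moment': array([0.05651217, 0.01158427, 0.05782779]), 'grasp_force': 0.0, 'opening': 0.8015662697803038}
```

>>> {"api": "step_arm", "payload": {"targets": [[0.6,-0.01,0.004,-0.12,0],[0.6,-0.01,0.004,-0.24,0],[0.6,-0.01,0.004,-0.24,0],[0.6,-0.01,0.004,-0.24,0],[0.6,-0.01,0.004,-0.24,0]]}}

```text
time_s: 3.45
position: [0.5229, -0.1914, 0.0231]
tcp_rot: [[-1.0, -0.0, 0.004], [-0.0, 1.0, -0.003], [-0.004, -0.003, -1.0]]
force: [-0.3, -0.2, -0.0]
opening: 0.801
grasp_force: 0.0
```

>>> {"api": "step_arm", "payload": {"targets": [[0.6,0,0,-0.012,0],[0.6,0,0,-0.012,0],[-0.2,0,0,-0.012,0],[-0.2,0,0,-0.012,0],[-0.2,0,0,-0.012,0],[-0.2,0,0,-0.012,0],[-0.2,0,0,-0.012,0],[-0.2,0,0,-0.012,0]]}}

```text
time_s: 4.25
position: [0.5212, -0.1904, 0.0175]
tcp_rot: [[-1.0, -0.0, -0.0], [-0.0, 1.0, 0.0], [0.0, 0.0, -1.0]]
force: [-0.3, 0.0, -0.2]
opening: 0.548
grasp_force: 30.0
```

>>> {"api": "step_arm", "payload": {"targets": [[0.3,0,0,0,0],[0.3,0,0,0,0],[0.3,0,0,0.012,0],[0.3,0,0,0.012,0],[0.3,0,0,0.012,0],[-0.2,0,0,0.012,0],[-0.2,0,0,0.012,0],[-0.2,0,0,0.012,0],[-0.2,0,0,0.012,0],[-0.2,0,0,0.012,0]]}}

```text
time_s: 5.25
position: [0.5212, -0.1905, 0.0205]
tcp_rot: [[-1.0, -0.0, -0.0], [-0.0, 1.0, 0.0], [0.0, 0.0, -1.0]]
force: [0.2, 1.4, -0.1]
opening: 0.544
grasp_force: 30.0
```

>>> {"api": "step_arm", "payload": {"targets": [[-0.2,0,0,0.04,0],[-0.2,0,0,0.15,0],[-0.2,0,0,0.3,0],[-0.2,0,0,0.5,0],[-0.2,0,0,0.6,0],[-0.2,0,0,0.6,0],[-0.2,0,0,0.6,0]]}}

```text
time_s: 5.95
position: [0.5209, -0.1903, 0.171]
tcp_rot: [[-1.0, -0.0, 0.0], [-0.0, 1.0, -0.0], [-0.0, -0.0, -1.0]]
force: [-0.2, 0.0, -1.8]
opening: 0.547
grasp_force: 30.0
```

>>> {"api": "step_arm", "payload": {"targets": [[-0.2,-0.01,0.15,0,0],[-0.2,-0.03,0.32,0,0],[-0.2,-0.05,0.49,0,0],[-0.2,-0.06,0.66,0,0],[-0.2,-0.08,0.83,0,0],[-0.2,-0.1,1,0,0]]}}

```text
time_s: 6.55
position: [0.4942, 0.0611, 0.1685]
tcp_rot: [[-1.0, 0.0, -0.005], [0.0, 1.0, 0.001], [0.005, 0.001, -1.0]]
force: [0.6, -0.2, -2.3]
opening: 0.546
grasp_force: 30.0
```

>>> {"api": "step_arm", "payload": {"targets": [[-0.2,-0.01,0.17,0,0],[-0.2,-0.03,0.34,0,0],[-0.2,-0.05,0.51,0,0],[-0.2,-0.06,0.68,0,0],[-0.2,-0.08,0.84,0,0],[-0.2,-0.1,1,0,0],[-0.2,-0.11,1,0,0]]}}

```text
time_s: 7.25
position: [0.4669, 0.3134, 0.1684]
tcp_rot: [[-1.0, -0.005, -0.003], [-0.005, 1.0, 0.001], [0.003, 0.001, -1.0]]
force: [0.6, -0.7, -1.9]
opening: 0.55
grasp_force: 30.0
```

>>> {"api": "step_arm", "payload": {"targets": [[-0.2,0,0.12,0,0],[-0.2,0,0.25,0,0],[-0.2,0,0.25,-0.2,0],[-0.2,0,0.25,-0.32,0],[-0.2,0,0.25,-0.32,0],[-0.2,0,0.25,-0.32,0],[-0.2,0,0.25,-0.32,0],[-0.2,0,0.25,-0.32,0]]}}

```text
time_s: 8.05
position: [0.4701, 0.3722, 0.0923]
tcp_rot: [[-1.0, 0.0, 0.003], [0.0, 1.0, 0.002], [-0.003, 0.002, -1.0]]
force: [0.0, 0.1, -2.0]
opening: 0.55
grasp_force: 30.0
```

```bash
python3 w.py brass .014 .467 .372 .042 w3.png
python3 - <<'E'
from h import *
p=read_state()['position']; c=cap('wrist')
from w import wm
print(wm(c,'soil',p[2]-.0205+.028,p[0]+.002,p[1],.027))
E
```

```text
[465.5 373.9] [64.5 65.9]
[0.4699 0.3722 0.0923]
(array([470.8, 372. ]), array([39.8, 40.4]))
```

View pics/w3.png

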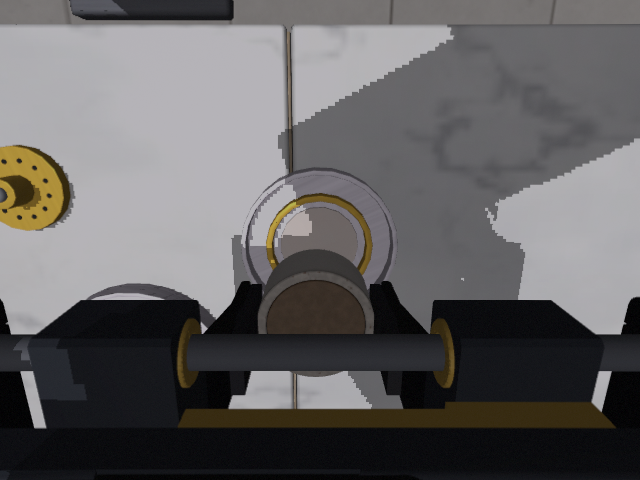

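The held ring at (316,320) hides part of the small cell's collar at (319,245). I shift +x for a clean view of the cell.

>>> {"api": "step_arm", "payload": {"targets": [[-0.2,0.12,0,0.1,0],[-0.2,0.26,0,0.1,0],[-0.2,0.26,0,0.1,0],[-0.2,0.26,0,0.1,0],[-0.2,0.26,0,0.1,0],[-0.2,0.26,0,0.1,0]]}}

```text
time_s: 8.75
position: [0.5323, 0.3718, 0.1153]
tcp_rot: [[-1.0, -0.001, -0.002], [-0.001, 1.0, -0.001], [0.002, -0.001, -1.0]]
force: [-0.8, 0.2, -1.4]
opening: 0.548
grasp_force: 30.0
```

```bash
for i in 1 2; do python3 w.py brass .014 .467 .372 .042 w4.png; done
python3 - <<'E'
from h import *
p=read_state()['position']; c=cap('wrist')
from w import wm
print(wm(c,'soil',p[2]-.0205+.028,p[0]+.002,p[1],.027))
E
```

```text
[466.3 373.8] [64.6 64.7]
[0.5325 0.3719 0.1153]
[466.3 373.9] [64.6 64.6]
[0.5327 0.372  0.1154]
(array([533.6, 371.7]), array([39.7, 40.3]))
```

>>> {"api": "step_arm", "payload": {"targets": [[-0.2,-0.14,0.006,0,0],[-0.2,-0.269,0.006,0,0],[-0.2,-0.269,0.006,-0.12,0],[-0.2,-0.269,0.006,-0.24,0],[-0.2,-0.269,0.006,-0.24,0],[-0.2,-0.269,0.006,-0.24,0],[-0.2,-0.269,0.006,-0.24,0],[-0.2,-0.269,0.006,-0.24,0],[-0.2,-0.269,0.006,-0.24,0]]}}

```text
time_s: 9.8
position: [0.4673, 0.3738, 0.0568]
tcp_rot: [[-1.0, -0.0, 0.002], [-0.0, 1.0, 0.001], [-0.002, 0.001, -1.0]]
force: [0.3, -0.7, -2.0]
opening: 0.547
grasp_force: 30.0
```

Run:
```python
from h import *
p=read_state()['position']; c=cap('wrist')
from w import wm
print(p,wm(c,'soil',p[2]-.0205+.028,p[0]+.002,p[1],.027))
for n in('top','scene'):
  c=cap(n); print(wm(c,'soil',p[2]-.0205+.028,p[0]+.002,p[1],.027),wm(c,'brass',.014,.466,.373,.04))
```

```text
[0.467328   0.37384209 0.05679425] (array([468.2, 373.5]), array([39.8, 40.4]))Traceback (most recent call last):
  File "<stdin>", line 6, in <module>
  File "w.py", line 10, in wm
    hull=cv2.convexHull(max(cs,key=cv2.contourArea))
                        ~~~^^^^^^^^^^^^^^^^^^^^^^^^
ValueError: max() iterable argument is empty
```

>>> {"api": "step_arm", "payload": {"targets": [[-0.2,-0.006,0,-0.03,0],[-0.2,-0.006,0,-0.06,0],[-0.2,-0.006,0,-0.08,0],[-0.2,-0.006,0,-0.095,0],[-0.2,-0.006,0,-0.095,0],[-0.2,-0.006,0,-0.095,0],[-0.2,-0.006,0,-0.095,0]]}}

```text
time_s: 10.6
position: [0.4652, 0.3736, 0.0319]
tcp_rot: [[-1.0, -0.0, 0.0], [-0.0, 1.0, 0.0], [-0.0, 0.0, -1.0]]
force: [-0.0, 0.4, -1.6]
opening: 0.55
grasp_force: 30.0
```

>>> {"api": "step_arm", "payload": {"targets": [[-0.2,0.002,0,-0.005,0],[-0.2,0.002,0,-0.009,0],[-0.2,0.002,0,-0.013,0],[-0.2,0.002,0,-0.013,0],[-0.2,0.002,0,-0.013,0],[-0.2,0.002,0,-0.013,0]]}}

```text
time_s: 11.2
position: [0.4656, 0.3735, 0.0286]
tcp_rot: [[-1.0, -0.0, 0.0], [-0.0, 1.0, 0.0], [-0.0, 0.0, -1.0]]
force: [0.7, 0.4, -0.9]
opening: 0.542
grasp_force: 30.0
```

>>> {"api": "step_arm", "payload": {"targets": [[-0.2,0,0,-0.002,0],[0.4,0,0,-0.002,0],[0.4,0,0,-0.002,0],[0.4,0,0,-0.002,0],[0.4,0,0,-0.002,0],[0.4,0,0,0.1,0],[0.9,0,0,0.3,0],[0.9,0,0,0.5,0],[0.9,0,-0.15,0.5,0],[0.9,0,-0.3,0.5,0],[0.9,0,-0.5,0.5,0],[0.9,0,-0.7,0.5,0],[0.9,0,-0.8,0.5,0],[0.9,0,-0.8,0.5,0]]}}

```text
time_s: 12.6
position: [0.4654, 0.1706, 0.1536]
tcp_rot: [[-1.0, 0.004, -0.001], [0.004, 1.0, -0.001], [0.001, -0.001, -1.0]]
force: [-0.2, -0.1, -0.3]
opening: 0.947
grasp_force: 0.0
```

Run:
```python
from h import *
from w import wm
for n in('top','scene','wrist'):
  c=cap(n,n+'5.png'); 
  for a in [('soil',.036,.466,.373,.026),('brass',.014,.466,.373,.04),('soil',.035,.459,.042,.034),('brass',.014,.612,.101,.045)]:
    try: print(n,*wm(c,*a))
    except Exception as e: print(n,'fail')
print(read_state()['position'])
```

```text
top [468.9 371.4] [37.2 39.7]
top [467.8 371.6] [63.  63.6]
top [459.3  41.9] [52.5 53. ]
top [620.5  99.5] [59.3 69.9]
scene [466.1 374.4] [37.1 38.7]
scene [401.7 348. ] [ 22.9 147.1]
scene [457.9  43.7] [53.8 53.9]
scene [603.1  94.8] [64.4 68.4]
wrist [467.  372.4] [40.2 40.5]
wrist [465.7 371.6] [64.  67.8]
wrist [458.   43.1] [54.9 55.1]
wrist [614.  103.5] [71.5 77.2]
[0.46584022 0.17401456 0.15367457]
```

View pics/wrist5.png

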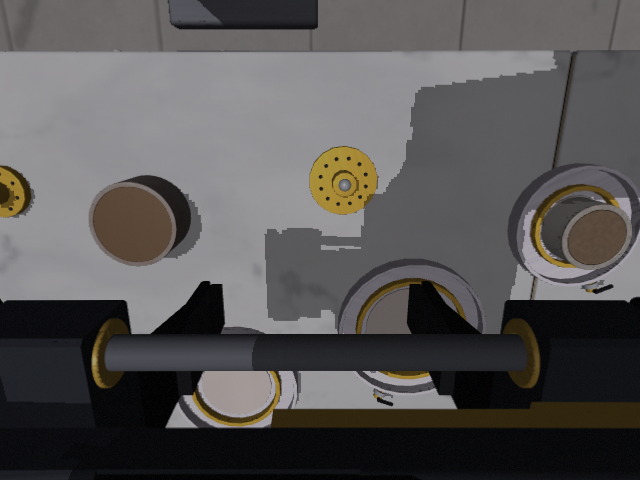

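The small ring sits in its well at (595,237), centred. The large ring is at (134,222).

>>> {"api": "step_arm", "payload": {"targets": [[0.9,-0.03,-0.2,0,0],[0.9,-0.03,-0.4,0,0],[0.9,-0.03,-0.523,-0.1,0],[0.9,-0.03,-0.523,-0.25,0],[0.9,-0.03,-0.523,-0.36,0],[0.9,-0.03,-0.523,-0.36,0],[0.9,-0.03,-0.523,-0.36,0],[0.9,-0.03,-0.523,-0.36,0]]}}

```text
time_s: 13.55
position: [0.4591, 0.0435, 0.0646]
tcp_rot: [[-1.0, -0.002, 0.003], [-0.002, 1.0, -0.0], [-0.003, -0.0, -1.0]]
force: [-0.2, -0.1, 1.5]
opening: 0.951
grasp_force: 0.0
```

>>> {"api": "step_arm", "payload": {"targets": [[0.9,-0.002,-0.002,-0.1,0],[0.9,-0.002,-0.002,-0.172,0],[0.9,-0.002,-0.002,-0.172,0],[0.9,-0.002,-0.002,-0.172,0],[0.9,-0.002,-0.002,-0.172,0],[0.2,-0.002,-0.002,-0.172,0],[0.2,-0.002,-0.002,-0.172,0],[0.2,-0.002,-0.002,-0.172,0],[0.2,-0.002,-0.002,-0.172,0],[0.2,-0.002,-0.002,-0.172,0],[0.2,-0.002,-0.002,-0.172,0]]}}

```text
time_s: 14.65
position: [0.4576, 0.0423, 0.0208]
tcp_rot: [[-1.0, 0.0, 0.0], [0.0, 1.0, 0.0], [-0.0, 0.0, -1.0]]
force: [-1.3, 2.2, 6.4]
opening: 0.701
grasp_force: 30.0
```

>>> {"api": "step_arm", "payload": {"targets": [[0.2,0,0,0.03,0],[0.2,0,0,0.12,0],[0.2,0,0,0.28,0],[0.2,0,0,0.44,0],[0.2,0.1,0.1,0.56,0],[0.2,0.2,0.2,0.56,0],[0.2,0.3,0.3,0.56,0],[0.2,0.42,0.42,0.56,0],[0.2,0.52,0.52,0.56,0],[0.2,0.59,0.59,0.56,0],[0.2,0.59,0.59,0.56,0],[0.2,0.59,0.59,0.56,0],[0.2,0.59,0.59,0.56,0]]}}

```text
time_s: 15.95
position: [0.6032, 0.1889, 0.1598]
tcp_rot: [[-1.0, 0.0, -0.003], [0.0, 1.0, -0.001], [0.003, -0.001, -1.0]]
force: [-0.5, 1.2, -2.9]
opening: 0.696
grasp_force: 30.0
```

Run:
```python
from h import *
from w import wm
p=read_state()['position'];print(p)
c=cap('wrist','w6.png'); print(wm(c,'soil',p[2]-.0208+.035,p[0]+.0,p[1],.036),wm(c,'brass',.014,.613,.102,.048))
for n in('top','scene'):
  c=cap(n,n+'6.png')
```

```text
[0.60323218 0.18886267 0.15977957]
(array([602.5, 188.5]), array([54.2, 54.7])) (array([611.1, 103. ]), array([77.5, 79.3]))
```

View pics/w6.png

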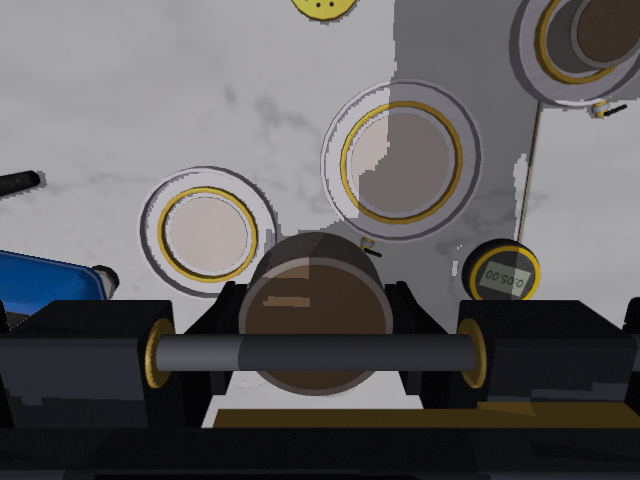

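Middle cell collar at (208,234), diameter 78–79 mm as expected; held ring at (316,325); the press base is to the left at (60,285), so I turn the body away from it.

>>> {"api": "step_arm", "payload": {"targets": [[0.2,0.02,-0.15,0,-0.04],[0.2,0.034,-0.3,0,-0.08],[0.2,0.034,-0.344,0,-0.134],[0.2,0.034,-0.344,-0.1,-0.134],[0.2,0.034,-0.344,-0.25,-0.134],[0.2,0.034,-0.344,-0.39,-0.134],[0.2,0.034,-0.344,-0.39,-0.134],[0.2,0.034,-0.344,-0.39,-0.134],[0.2,0.034,-0.344,-0.39,-0.134],[0.2,0.034,-0.344,-0.39,-0.134]]}}

```text
time_s: 17.1
position: [0.6152, 0.1037, 0.0654]
tcp_rot: [[-0.913, 0.408, 0.005], [0.408, 0.913, -0.0], [-0.004, 0.002, -1.0]]
force: [-0.7, -0.5, -2.6]
opening: 0.699
grasp_force: 30.0
```

Run:
```python
from h import *
from w import wm
p=read_state()['position'];print(p)
c=cap('wrist','w7.png'); print(wm(c,'soil',p[2]-.0208+.035,p[0]+.0,p[1],.036),wm(c,'brass',.014,.613,.102,.048))
c=cap('scene','s7.png'); 
try:print(wm(c,'soil',p[2]-.0208+.035,p[0]+.0,p[1],.036))
except Exception as e:print(e)
cv2.imwrite('pics/s7c.png',cv2.resize(c['color'][130:300,200:440,::-1],None,fx=3,fy=3))
```

```text
[0.61523867 0.10371533 0.06541098]
(array([614.2, 103.5]), array([53.9, 54.6])) (array([610.9, 102.8]), array([77.2, 79. ]))
(array([598.9, 110.3]), array([20.3, 40.1]))
```

View pics/s7c.png

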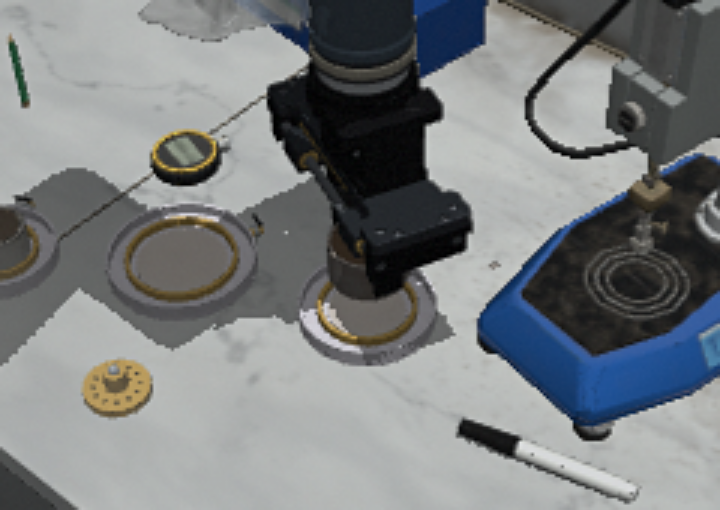

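The held ring is above the middle cell, and the gripper is well clear of the press.

>>> {"api": "step_arm", "payload": {"targets": [[0.2,-0.01,-0.003,0,0],[0.2,-0.01,-0.003,0,0],[0.2,-0.01,-0.003,-0.04,0],[0.2,-0.01,-0.003,-0.06,0],[0.2,-0.01,-0.003,-0.08,0],[0.2,-0.01,-0.003,-0.08,0],[0.2,-0.01,-0.003,-0.08,0],[0.2,-0.01,-0.003,-0.08,0]]}}

```text
time_s: 18.0
position: [0.6112, 0.103, 0.0431]
tcp_rot: [[-0.913, 0.409, 0.0], [0.409, 0.913, 0.0], [-0.0, 0.0, -1.0]]
force: [-0.3, 0.2, -2.3]
opening: 0.695
grasp_force: 30.0
```

Run:
```python
from h import *
from w import wm
p=read_state()['position'];print(p)
c=cap('wrist'); print(wm(c,'soil',p[2]-.0208+.035,p[0]+.0,p[1],.036))
```

```text
[0.61123442 0.10297135 0.04310871]
(array([610.2, 102.7]), array([53.6, 54.5]))
```

>>> {"api": "step_arm", "payload": {"targets": [[0.2,0.002,0,-0.02,0],[0.2,0.002,0,-0.035,0],[0.2,0.002,0,-0.045,0],[0.2,0.002,0,-0.05,0],[0.2,0.002,0,-0.054,0],[0.2,0.002,0,-0.056,0],[0.2,0.002,0,-0.056,0],[0.2,0.002,0,-0.056,0]]}}

```text
time_s: 18.85
position: [0.6116, 0.103, 0.0291]
tcp_rot: [[-0.913, 0.409, 0.0], [0.409, 0.913, 0.0], [-0.0, 0.0, -1.0]]
force: [-0.2, 0.3, -3.5]
opening: 0.702
grasp_force: 30.0
```

>>> {"api": "step_arm", "payload": {"targets": [[0.2,0,0,-0.002,0],[0.2,0,0,-0.002,0],[0.7,0,0,-0.002,0],[0.7,0,0,-0.002,0],[0.7,0,0,-0.002,0],[0.7,0,0,-0.002,0],[0.7,0,0,0.1,0],[0.7,0,0,0.26,0],[0.7,0,0,0.42,0],[0.3,-0.15,0,0.5,0.04],[0.1,-0.35,-0.05,0.5,0.08],[0.1,-0.5,-0.2,0.5,0.134],[0.1,-0.6,-0.35,0.5,0.134],[0.1,-0.7,-0.5,0.5,0.134],[0.1,-0.7,-0.65,0.5,0.134],[0.1,-0.7,-0.65,0.5,0.134],[0.1,-0.7,-0.65,0.5,0.134]]}}

```text
time_s: 20.55
position: [0.4368, -0.0603, 0.1543]
tcp_rot: [[-1.0, 0.003, 0.001], [0.003, 1.0, 0.0], [-0.001, 0.0, -1.0]]
force: [-0.9, 0.3, 0.0]
opening: 0.55
grasp_force: 0.0
```

Run:
```python
from h import *
from w import wm
p=read_state()['position'];print(p)
for n in ('wrist','top','scene'):
  c=cap(n,n+'8.png')
  for a in [('brass',.008,.438,-.069,.03),('soil',.043,.611,.102,.034),('brass',.014,.611,.102,.048)]:
    try: print(n,*wm(c,*a))
    except Exception as e: print(n,'fail')
```

```text
[ 0.43676286 -0.06033714  0.15428855]
wrist [438.2 -68.4] [39. 40.]
wrist [597.1 128.6] [3.  4.3]
wrist fail
top fail
top [612.8 100.7] [52.8 52.8]
top [628.5  92. ] [39.  58.8]
scene [437.4 -68.7] [38.6 41.5]
scene fail
scene fail
```

View pics/wrist8.png

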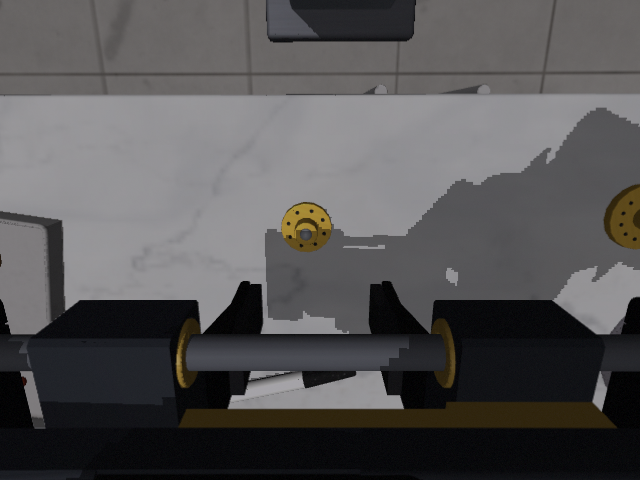

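The small cap is at (306,228), free to grasp by its boss.

>>> {"api": "step_arm", "payload": {"targets": [[0.1,0.005,-0.033,-0.18,0],[0.1,0.005,-0.033,-0.36,0],[0.1,0.005,-0.033,-0.42,0],[0.1,0.005,-0.033,-0.42,0],[0.1,0.005,-0.033,-0.42,0],[0.1,0.005,-0.033,-0.42,0],[0.1,0.005,-0.033,-0.42,0]]}}

```text
time_s: 21.4
position: [0.4387, -0.0678, 0.0502]
tcp_rot: [[-1.0, -0.001, 0.003], [-0.001, 1.0, -0.001], [-0.003, -0.001, -1.0]]
force: [-0.4, -1.1, -1.0]
opening: 0.545
grasp_force: 0.0
```

Run:
```python
from h import *
from w import wm
p=read_state()['position'];print(p)
print(*wm(cap('wrist'),'brass',.008,.438,-.069,.03))
```

```text
[ 0.43867225 -0.06782335  0.05024059]
[437.9 -68.3] [38.7 40.4]
```

>>> {"api": "step_arm", "payload": {"targets": [[0.1,0,-0.002,-0.07,0],[0.1,0,-0.002,-0.124,0],[0.1,0,-0.002,-0.124,0],[0.1,0,-0.002,-0.124,0],[0.1,0,-0.002,-0.124,0],[-0.8,0,-0.002,-0.124,0],[-0.8,0,-0.002,-0.124,0],[-0.8,0,-0.002,-0.124,0],[-0.8,0,-0.002,-0.124,0],[-0.8,0,-0.002,-0.124,0],[-0.8,0,-0.002,-0.124,0],[-0.8,0,-0.002,-0.124,0]]}}

```text
time_s: 22.65
position: [0.4378, -0.0683, 0.0181]
tcp_rot: [[-1.0, -0.0, 0.0], [-0.0, 1.0, -0.0], [-0.0, -0.0, -1.0]]
force: [0.2, 0.9, 2.6]
opening: 0.191
grasp_force: 30.0
```

>>> {"api": "step_arm", "payload": {"targets": [[-0.8,0,0,0.05,0],[-0.8,0,0,0.2,0],[-0.8,0,0,0.4,0],[-0.8,0.05,0.15,0.5,0],[-0.8,0.1,0.32,0.5,0],[-0.8,0.15,0.5,0.5,0],[-0.8,0.2,0.66,0.5,0],[-0.8,0.25,0.83,0.5,0],[-0.8,0.25,1,0.5,0],[-0.8,0.25,1,0.5,0]]}}

```text
time_s: 23.65
position: [0.4998, 0.1863, 0.1427]
tcp_rot: [[-1.0, -0.006, 0.0], [-0.006, 1.0, 0.002], [-0.0, 0.002, -1.0]]
force: [0.4, -0.6, -2.4]
opening: 0.191
grasp_force: 30.0
```

>>> {"api": "step_arm", "payload": {"targets": [[-0.8,0.05,0.15,0,0],[-0.8,0.1,0.32,0,0],[-0.8,0.13,0.5,0,0],[-0.8,0.13,0.68,0,0],[-0.8,0.13,0.76,0,0],[-0.8,0.13,0.76,0,0],[-0.8,0.13,0.76,0,0],[-0.8,0.13,0.76,0,0]]}}

```text
time_s: 24.45
position: [0.5324, 0.3699, 0.1425]
tcp_rot: [[-1.0, 0.001, -0.002], [0.001, 1.0, -0.001], [0.002, -0.001, -1.0]]
force: [-0.2, -0.8, -1.0]
opening: 0.195
grasp_force: 30.0
```

Run:
```python
from h import *
from w import wm
p=read_state()['position'];print(p)
c=cap('wrist','w9.png')
print(*wm(c,'soil',.036,.466,.373,.026),'cap',*wm(c,'brass',p[2]-.0101,p[0],p[1],.028))
```

```text
[0.53242462 0.36989987 0.14254809]
[467.3 372.9] [40.4 40.5] cap [531.1 369.1] [36.7 38.3]
```

View pics/w9.png

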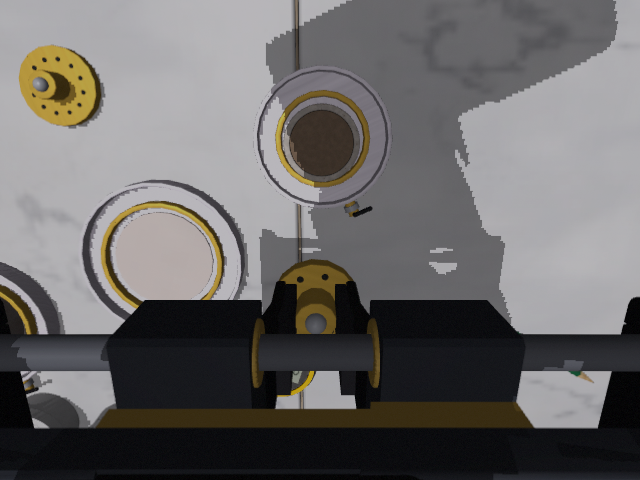

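The small ring is seated at (322,143), its soil centred in the collar; the held cap is at (316,300).

>>> {"api": "step_arm", "payload": {"targets": [[-0.8,-0.14,0.013,0,0],[-0.8,-0.262,0.013,0,0],[-0.8,-0.262,0.013,-0.15,0],[-0.8,-0.262,0.013,-0.27,0],[-0.8,-0.262,0.013,-0.27,0],[-0.8,-0.262,0.013,-0.27,0],[-0.8,-0.262,0.013,-0.27,0],[-0.8,-0.262,0.013,-0.27,0],[-0.8,-0.262,0.013,-0.27,0]]}}

```text
time_s: 25.4
position: [0.4682, 0.3753, 0.0769]
tcp_rot: [[-1.0, 0.0, 0.002], [0.0, 1.0, 0.001], [-0.002, 0.001, -1.0]]
force: [-0.1, 0.2, -1.3]
opening: 0.192
grasp_force: 30.0
```

>>> {"api": "step_arm", "payload": {"targets": [[-0.8,0,0,0,0],[-0.8,0,0,0,0]]}}

```text
time_s: 25.6
position: [0.4674, 0.3751, 0.076]
tcp_rot: [[-1.0, -0.0, 0.001], [-0.0, 1.0, 0.0], [-0.001, 0.0, -1.0]]
force: [0.4, -0.2, -1.6]
opening: 0.192
grasp_force: 30.0
```

Shift y −1.8 mm, lower to 2 mm above contact.

>>> {"api": "step_arm", "payload": {"targets": [[-0.8,0,-0.008,-0.03,0],[-0.8,0,-0.008,-0.06,0],[-0.8,0,-0.008,-0.074,0],[-0.8,0,-0.008,-0.074,0],[-0.8,0,-0.008,-0.074,0],[-0.8,0,-0.008,-0.074,0]]}}

```text
time_s: 26.2
position: [0.4674, 0.3731, 0.0571]
tcp_rot: [[-1.0, -0.0, 0.0], [-0.0, 1.0, 0.0], [-0.0, 0.0, -1.0]]
force: [0.2, -0.1, -1.8]
opening: 0.194
grasp_force: 30.0
```

Run:
```python
from h import *
p=read_state()['position'];print(p,read_state()['force'])
c=cap('wrist'); s=cap('scene')
a=c['color'][200:400,200:440]; q=proj(s,(.466,.373,.036)).astype(int)
b=s['color'][q[1]-40:q[1]+30,q[0]-60:q[0]+60]
cv2.imwrite('pics/c10.png',np.hstack([cv2.resize(a,(480,400)),cv2.resize(b,(320,187)).__class__((400,320,3),np.uint8)*0])[...,::-1]) if 0 else cv2.imwrite('pics/c10.png',cv2.resize(a,(720,600),interpolation=2)[...,::-1])
```

```text
[0.46741474 0.37307727 0.05710864] [ 0.23204102 -0.05509959 -1.79245801]
```

View pics/c10.png

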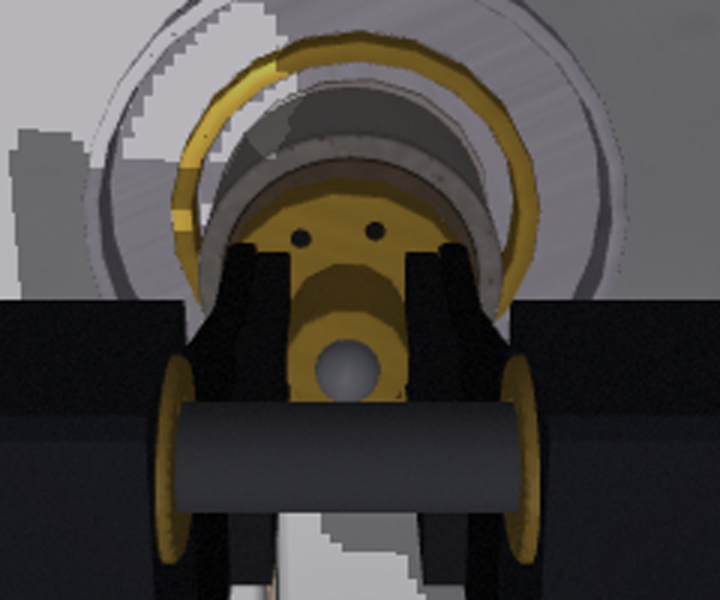

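The cap hovers concentric with the ring. Lowering, releasing, and moving toward the large cap.

>>> {"api": "step_arm", "payload": {"targets": [[-0.8,-0.001,0,-0.004,0],[-0.8,-0.001,0,-0.008,0],[-0.8,-0.001,0,-0.011,0],[-0.8,-0.001,0,-0.011,0],[-0.8,-0.001,0,-0.012,0],[-0.8,-0.001,0,-0.012,0],[-0.8,-0.001,0,-0.012,0]]}}

```text
time_s: 27.0
position: [0.467, 0.373, 0.0546]
tcp_rot: [[-1.0, -0.0, 0.0], [-0.0, 1.0, 0.0], [-0.0, 0.0, -1.0]]
force: [-1.9, -0.3, 5.0]
opening: 0.192
grasp_force: 30.0
```

>>> {"api": "step_arm", "payload": {"targets": [[-0.3,0,0,0,0],[-0.3,0,0,0,0],[-0.3,0,0,0,0],[-0.3,0,0,0,0],[-0.3,0,0,0.08,0],[-0.3,0,0,0.2,0],[0.1,0,0,0.4,0],[0.1,-0.03,-0.15,0.4,0],[0.1,-0.07,-0.3,0.4,0],[0.1,-0.1,-0.45,0.4,0],[0.1,-0.14,-0.6,0.4,0],[0.1,-0.14,-0.72,0.4,0],[0.1,-0.14,-0.72,0.4,0],[0.1,-0.14,-0.72,0.4,0],[0.1,-0.14,-0.72,0.4,0]]}}

```text
time_s: 28.5
position: [0.4325, 0.1937, 0.1541]
tcp_rot: [[-1.0, -0.001, 0.001], [-0.001, 1.0, 0.001], [-0.001, 0.001, -1.0]]
force: [-0.2, -0.9, -0.0]
opening: 0.553
grasp_force: 0.0
```

Run:
```python
from h import *
from w import wm
p=read_state()['position'];print(p)
for n in ('wrist','top','scene'):
  c=cap(n,n+'11.png')
  for a in [('brass',.008,.432,.193,.035),('brass',.044,.467,.373,.024)]:
    try: print(n,*wm(c,*a))
    except Exception as e: print(n,'fail')
```

```text
[0.43254108 0.19373605 0.15412909]
wrist [430.5 193.5] [50.8 51.8]
wrist [466.5 370.9] [38.4 46.5]
top fail
top [469.4 370.5] [38.6 39.1]
scene [429.3 193.8] [46.3 49.9]
scene [467.8 375.1] [31.9 47.9]
```

View pics/wrist11.png

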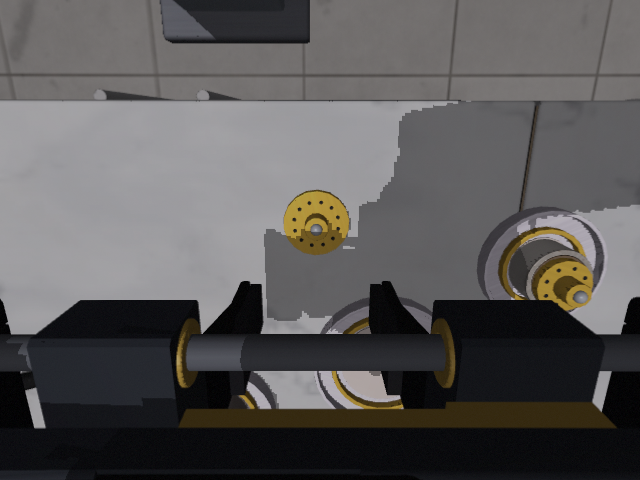

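The small cap is on its ring at (563,281). The large cap is at (317,222).

>>> {"api": "step_arm", "payload": {"targets": [[0.1,-0.007,0,-0.18,0],[0.1,-0.007,0,-0.36,0],[0.1,-0.007,0,-0.42,0],[0.1,-0.007,0,-0.42,0],[0.1,-0.007,0,-0.42,0],[0.1,-0.007,0,-0.42,0],[0.1,-0.007,0,-0.42,0]]}}

```text
time_s: 29.35
position: [0.4312, 0.1933, 0.0503]
tcp_rot: [[-1.0, -0.001, 0.003], [-0.001, 1.0, 0.001], [-0.003, 0.001, -1.0]]
force: [0.5, -0.2, 0.0]
opening: 0.55
grasp_force: 0.0
```

Run:
```python
from h import *
from w import wm
p=read_state()['position'];print(p)
print(*wm(cap('wrist'),'brass',.008,.431,.193,.035))
```

```text
[0.43122825 0.19333912 0.05027808]
[430.1 193.6] [50.8 52.5]
```

>>> {"api": "step_arm", "payload": {"targets": [[0.1,0,0,-0.07,0],[0.1,0,0,-0.124,0],[0.1,0,0,-0.124,0],[0.1,0,0,-0.124,0],[0.1,0,0,-0.124,0],[-0.8,0,0,-0.124,0],[-0.8,0,0,-0.124,0],[-0.8,0,0,-0.124,0],[-0.8,0,0,-0.124,0],[-0.8,0,0,-0.124,0],[-0.8,0,0,-0.124,0],[-0.8,0,0,-0.124,0]]}}

```text
time_s: 30.6
position: [0.4303, 0.193, 0.0181]
tcp_rot: [[-1.0, -0.0, 0.0], [-0.0, 1.0, 0.0], [-0.0, 0.0, -1.0]]
force: [-0.3, 1.4, 2.0]
opening: 0.193
grasp_force: 30.0
```

>>> {"api": "step_arm", "payload": {"targets": [[-0.8,0,0,0.05,0],[-0.8,0,0,0.2,0],[-0.8,0,0,0.4,0],[-0.8,0.15,0,0.56,0],[-0.8,0.32,0,0.56,0],[-0.8,0.5,0,0.56,0],[-0.8,0.68,0,0.56,0],[-0.8,0.68,0,0.56,0],[-0.8,0.68,0,0.56,0],[-0.8,0.68,0,0.56,0]]}}

```text
time_s: 31.6
position: [0.598, 0.1929, 0.1576]
tcp_rot: [[-1.0, -0.0, -0.004], [-0.0, 1.0, -0.0], [0.004, -0.0, -1.0]]
force: [-0.7, 0.3, -1.5]
opening: 0.192
grasp_force: 30.0
```

Run:
```python
from h import *
from w import wm
p=read_state()['position'];print(p)
print(*wm(cap('wrist','w12.png'),'soil',.043,.611,.1025,.032))
```

```text
[0.59795813 0.19286018 0.15759944]
[611.7 102.2] [55. 55.]
```

View pics/w12.png

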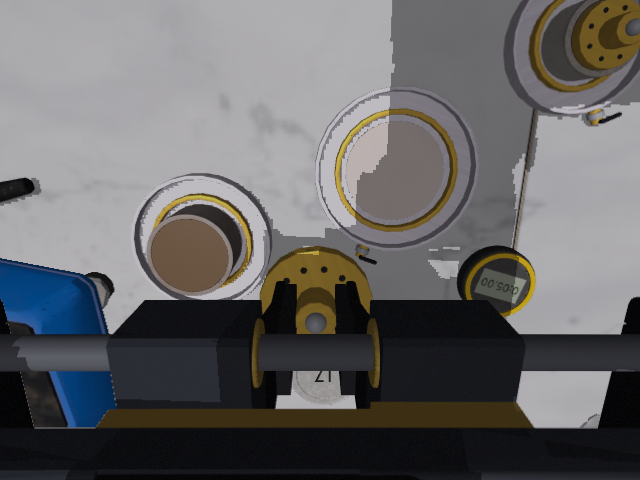

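The large ring is seated flat in the middle cell, soil at (190,254); the held large cap is at (316,290).

>>> {"api": "step_arm", "payload": {"targets": [[-0.8,0.02,-0.15,0,-0.04],[-0.8,0.044,-0.3,0,-0.08],[-0.8,0.044,-0.362,0,-0.134],[-0.8,0.044,-0.362,-0.1,-0.134],[-0.8,0.044,-0.362,-0.22,-0.134],[-0.8,0.044,-0.362,-0.3,-0.134],[-0.8,0.044,-0.362,-0.3,-0.134],[-0.8,0.044,-0.362,-0.3,-0.134],[-0.8,0.044,-0.362,-0.3,-0.134],[-0.8,0.044,-0.362,-0.3,-0.134],[-0.8,0.044,-0.362,-0.3,-0.134],[-0.8,0.044,-0.362,-0.3,-0.134]]}}

```text
time_s: 32.85
position: [0.6116, 0.1025, 0.0838]
tcp_rot: [[-0.913, 0.408, 0.001], [0.408, 0.913, -0.0], [-0.001, 0.0, -1.0]]
force: [0.7, 0.1, -1.3]
opening: 0.194
grasp_force: 30.0
```

Down to about 1 mm above contact, then touch.

>>> {"api": "step_arm", "payload": {"targets": [[-0.8,0,0,-0.03,0],[-0.8,0,0,-0.06,0],[-0.8,0,0,-0.078,0],[-0.8,0,0,-0.083,0],[-0.8,0,0,-0.083,0],[-0.8,0,0,-0.083,0],[-0.8,0,0,-0.083,0],[-0.8,0,0,-0.083,0]]}}

```text
time_s: 33.65
position: [0.6115, 0.1025, 0.0625]
tcp_rot: [[-0.913, 0.408, 0.0], [0.408, 0.913, -0.0], [-0.0, 0.0, -1.0]]
force: [-0.8, 0.6, -2.0]
opening: 0.195
grasp_force: 30.0
```

>>> {"api": "step_arm", "payload": {"targets": [[-0.8,0,0,-0.002,0],[-0.8,0,0,-0.004,0],[-0.8,0,0,-0.005,0],[-0.8,0,0,-0.005,0],[-0.8,0,0,-0.005,0]]}}

```text
time_s: 34.15
position: [0.6113, 0.1025, 0.0612]
tcp_rot: [[-0.913, 0.408, 0.0], [0.408, 0.913, -0.0], [-0.0, -0.0, -1.0]]
force: [-0.1, 0.7, -0.3]
opening: 0.191
grasp_force: 30.0
```

Contact. Release, lift, retreat toward −x/+y away from the press.

>>> {"api": "step_arm", "payload": {"targets": [[-0.3,0,0,-0.001,0],[-0.3,0,0,-0.001,0],[-0.3,0,0,-0.001,0],[-0.3,0,0,-0.001,0],[-0.3,0,0,0.08,0],[-0.3,0,0,0.2,0],[-0.3,0,0,0.4,0],[-0.3,0,0,0.5,0],[-0.3,-0.2,0.1,0.5,0],[-0.3,-0.4,0.2,0.5,0],[-0.3,-0.5,0.4,0.5,0],[-0.3,-0.5,0.6,0.5,0],[-0.3,-0.5,0.6,0.5,0],[-0.3,-0.5,0.6,0.5,0]]}}

```text
time_s: 35.55
position: [0.486, 0.2543, 0.1863]
tcp_rot: [[-0.914, 0.405, 0.001], [0.405, 0.914, 0.0], [-0.001, 0.001, -1.0]]
force: [1.0, -0.5, 0.1]
opening: 0.351
grasp_force: 0.0
```

Run:
```python
from h import *
from w import wm
for n in('top','scene'):
  c=cap(n,n+'13.png')
  for a in [('brass',.051,.611,.1025,.03),('brass',.044,.467,.373,.024)]:
    try: print(n,*wm(c,*a))
    except Exception as e: print(n,'fail')
  if n=='top': A=cv2.resize(c['color'][150:310,140:460],(800,400),interpolation=2)
  else: B=cv2.resize(c['color'][160:345,170:510],(367,200),interpolation=2)
o=np.zeros((600,800,3),np.uint8);o[:400]=A;o[400:,:367]=B
cv2.imwrite('pics/f.png',o[...,::-1])
```

```text
top [612.5 100.9] [48.9 51.7]
top fail
scene [608.  101.2] [47.7 57.7]
scene [467.7 374.8] [32.  47.1]
```

View pics/f.png

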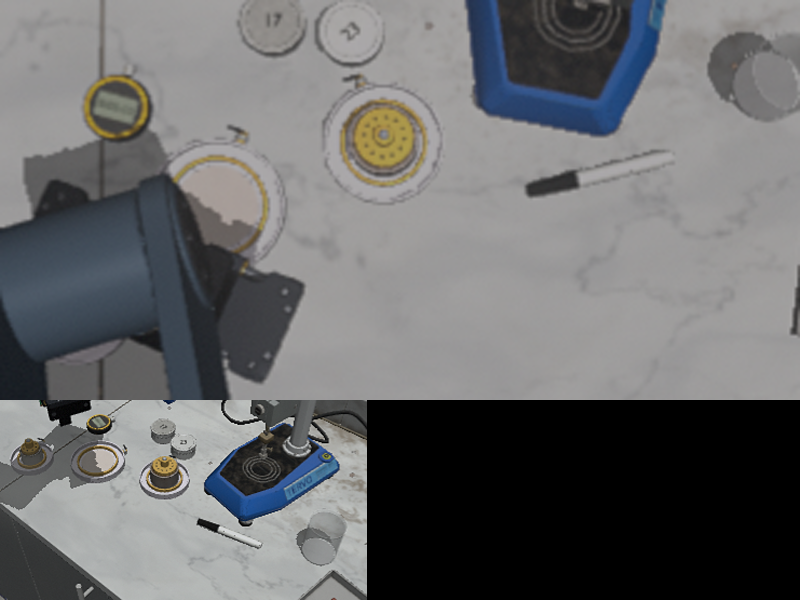

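Both cells are made up. The large cap is centred at (384,137) in the crop, its offset from the ring about 0.3 mm, and the bystanders are unmoved. Handing in.

```bash
python3 -c "
from rig import *
print(hand_in())"
```

```text
the job is handed in; nothing more can be done
None
```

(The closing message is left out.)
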